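# Hold a coating gauge on a reel spool's test mark

### The job

On the reel-repair bench, first turn the empty aluminium spool by its crank, away from the robot, until the crank arm rests against the stop pin. Then lift the coating gauge out of its rest and press its sprung tip gently onto the ring mark on the spool, with the gauge held square to the flat that bears the mark and the tip about half pushed in. Finish while holding it there: keep the gauge gripped and pressed on the mark, put nothing down, and leave the other things on the bench alone.

Things in the scene. Friction and masses are not known exactly. Their poses are not given: they have to be found in the camera images.
- stand: Fixed spool stand: steel base 140 x 130 x 12 mm, two aluminium side plates 50 mm wide, 125 mm high, outer faces 50 mm either side of the middle. Origin: centre of the underside, on the bench; x points away from the robot (within 0.3 rad), z up. The axle runs along its y, 110 mm up. Stand and gauge rest may stand either way round, one left, one right.
- spool (a joint): Turn of spool and crank about the axle, rad: 0 = crank arm against the stop pin (no further), growing as the knob swings over the top towards the robot (stand's -x), up to 1.6. Starts at 0.7 to 1.3. Friction 0.15 N m, about 2.5 N at the knob; stays where it is left.
- crank_knob (a point): Middle of the black crank knob, a bar 18 mm thick, 45 mm long along the stand's y (62 to 107 mm to the +y side of the middle; this point at 87 mm), 65 mm from the axle. At joint value q it leans (0.3 - q) rad from straight up towards the stand's +x, so it starts leaning to the robot's side. It does not spin on the crank. Free space above and either side.
- spot (a point): Centre of the dark ring mark, 14 mm across, on a flat 30 x 44 mm on the spool's arbor, 30 mm from the axle, midway between the flanges (96 mm across, 60 mm apart; rims 18 mm above the flat). Its z axis is the flat's outward normal, y along the axle. At joint value q the normal leans 0.35 + q rad from vertical to the stand's -x: 20 degrees at the stop.
- holder: Gauge rest, fixed: wooden block 90 x 90 x 60 mm high with a 22 mm hole right through in the middle. Origin: centre of its underside.
- gauge: Loose coating gauge, 0.15 to 0.24 kg, upright in the rest. Grey handle 30 mm (its x) by 24 mm (its y), from z = 8 to 93 mm, on a black collar 40 mm across that sits on the rest; below it a steel nose 18 mm across, 30 mm long, and the brass tip go down the hole. Origin: centre of the collar's underside, 60 mm above the bench; z up its long axis. Lift 50 mm to clear the rest.
- gauge_tip (a point): End of the gauge's round-ended brass tip (10 mm thick), on the long axis, 44 mm below the gauge's origin when not pressed; it can be pushed in 12 mm.
- plunger (a joint): How far the gauge's tip is pushed in, m: 0 = out, 0.012 = fully in. The spring gives 0.6 N per mm, so half in is about 3.6 N.
- tape_roll: Bystander: roll of tape lying flat, 96 mm across, 24 mm high; origin under its centre.
- oil_bottle: Bystander: small white bottle, 40 mm across, 95 mm high; origin under its centre.
- line_spool: Bystander: grey plastic spool lying on its flange, 90 mm across, 50 mm high; origin under its centre.
- screwdriver: Bystander: screwdriver lying near the robot; origin under its middle.
- stop_pin (a point): Steel stop pin, 10 mm thick, on a post (up to 155 mm high) on the stand's +y side plate, 24 mm past the axle in x, 150 mm above the bench; it ends 64 mm from the stand's middle, short of the knob. This point is its end.
Things that resemble listed ones, but are neither listed nor needed, are in the scene too. Leave any green or turquoise look-alike of the gauge alone.

How it is judged:
On the way, in this order (a step that is already met when the one before it is completed fails the run):
1. the spool is turned until its crank arm rests against the stop pin (value of joint spool below 0.06 rad), for 0.2 s.
2. the gauge is lifted clear of its rest in the gripper (z of gauge_tip in the frame of holder above 0.064 m and contact force between the fingers and gauge above 2 N), for 0.2 s.
At the end, for the whole second after the job is handed in: The robot still grips the gauge and holds it still, its tip within 7 mm of the centre of the ring mark, its axis within 8 degrees of square to the marked flat, the tip pushed in 2.5 to 11 mm with 1.5 to 9 N on the spool, the crank within 0.08 rad of the stop (value of joint spool below 0.08 rad and distance between gauge_tip and spot below 0.007 m and angle between the z axis of gauge and the z axis of spot, either way round below 0.14 rad and value of joint plunger between 0.0025 and 0.011 m and contact force between gauge and stand between 1.5 and 9 N and contact force between the fingers and gauge above 2 N and contact force between gauge and holder below 0.1 N and linear speed of gauge below 0.02 m/s); the arm keeps its last pose, push and grip.
It fails at once if the gauge is pressed hard on the spool or its stand (over 20 N) (contact force between gauge and stand above 20 N).
It fails at once if another thing on the bench is disturbed (moved over 20 mm) (distance of any of tape_roll, oil_bottle, line_spool, screwdriver from where it was at the start of the episode above 0.02 m).
It also fails if it takes over 56 s, if anything falls off the work surface, if the arm or the gripper's body presses on something with over 40 N, if the wrist force passes 120 N, or if a joint passes its speed limit or range.

### The arm

A 7-joint arm with a two-finger parallel gripper is mounted at the origin on the work surface. World frame = base frame: x ahead of the robot, y to its left, z up, the work surface at z = 0. Lengths are in m, angles in rad, forces in N, time in s.
With the tool pointing down it reaches from about 0.4 to 0.9 m from the base axis. Payload 5.5 kg.
Tool frame: the origin (TCP) lies midway between the tips of the shut fingers; the grasp point (between the pads) lies 19 mm behind it (manip.grip_depth is the distance from the TCP to the grasp point, in m); z points along the fingers, y is the line along which they close (so a half turn about z gives the same grasp; the last joint's range is limited). The gripper opens to 92 mm and grips with 3 to 60 N. Pads are 19 mm wide; open, the fingers measure 130 mm over their backs; the gripper's body (75 mm by 190 mm) begins 47 mm behind the grasp point.
Start: joints at [1.49, 0.501, -0.427, 1.55, 0.221, 1.138, -0.21], TCP at [0.219, -0.612, 0.227] pointing down, gripper open.
Joint ranges: [-2.88, 2.88], [-0.31, 2.03], [-1.54, 1.56], [0.2, 2.42], [-1.41, 4.55], [0.19, 2.02], [-2.57, 2.57]. Speed limits (rad/s): [2.57, 2.57, 3.14, 3.14, 3.14, 3.14, 3.14].

### API

Orientations are given as a unit quaternion [x, y, z, w].
In Python, from bench import manip, effector, viewer gives the robot as it stands. Calls block until the motion is done:
- manip.move_pose(position, orientation): joint-space move of the TCP to a pose.
- manip.servo_line(position, ori=None, vel=0.15): straight line of the TCP; ori=None keeps the orientation; vel is the mean speed in m/s.
- manip.movej(angles): joint-space move.
- effector.open_jaws() and effector.close(f_grip=None): open the fingers fully, or close them until they stop; f_grip is the grip in N (None keeps the last).
- manip.sleep(seconds).
- manip.solve_ik(position, orientation): joint angles nearest the present ones, or None.
- viewer.get_image(name): name is "scene" or "top"; returns the picture (400x640x3 uint8, red, green, blue); there is no depth.
- viewer.get_calibration(name): a dict with "vfov" (degrees; the focal length in pixels is half the picture's height over the tangent of half this angle, whatever the lens; pixels are square), "cx", "cy" (the principal point, pixels), "dist_coeffs" ([k1, k2, p1, p2, k3] as OpenCV has them; the pictures are not rectified), "eye" and "attitude" of the camera in the world. Camera axes: x right, y down, z forward; pixel columns grow to the right and rows downward; lengths in m; the calibration is good to about 2 mm. A picture is of the moment at which its call begins. get_calibration takes no time and is no camera call.
A pose or a line that the arm cannot do raises manip.PlanningError and nothing moves.
- manip.hand_in(): hands the job in; it is judged then, once.
Readings, each from a call of its own:
- manip.current_clock(): time.
- manip.current_q(): joint angles.
- manip.current_joint_velocities(): joint speeds.
- manip.current_tau(): joint torques, N m.
- manip.current_tool_pos(): TCP position.
- manip.current_tcp_rot(): TCP orientation.
- manip.current_force(): force on the tool from outside, world axes, zero at the start.
- manip.current_wrist_torque(): the same for the moment, N m.
- manip.current_finger_gap(): finger opening in m.
- manip.current_gripper_force(): force on a finger pad.
Only numpy, scipy, OpenCV 4.12 (cv2) and the standard library are available. Lean on these libraries where they do the work, as an engineer would, in place of code of your own. Each camera call takes 0.05 s, during which the arm holds its last target. There are 200 camera calls.

## Working session

There is one attempt and no reset: what is moved stays moved. The work goes in short steps, each a Python script; the robot and the scene stay as the last script left them, time stands still between calls to the robot, and variables do not carry over. Pictures are saved under pics/ and viewed, at most 10 in all, crops included, and the job is handed in when it is done.

```bash
ls; mkdir -p pics; python3 - <<'E'
from bench import manip, effector, viewer
import cv2
for n in("scene","top"):
    cv2.imwrite(f"pics/{n}0.png",viewer.get_image(n)[:,:,::-1]); print(n,viewer.get_calibration(n))
print(manip.current_clock(),manip.current_tcp_rot(),manip.grip_depth)
E
```

```text
pics
scene {'vfov': 48.99891640212066, 'cx': 318.8498208794226, 'cy': 202.27337339270082, 'dist_coeffs': array([-0.05635168,  0.        ,  0.        ,  0.        ,  0.        ]), 'eye': array([1.22386217, 0.63033704, 0.83340304]), 'attitude': array([ 0.35435262,  0.83150681, -0.39432095, -0.16595672])}
top {'vfov': 46.84461440986172, 'cx': 328.0278648961967, 'cy': 200.18793633035727, 'dist_coeffs': array([-0.13564229,  0.        ,  0.        ,  0.        ,  0.        ]), 'eye': array([0.28949624, 0.01136946, 1.37475514]), 'attitude': array([ 0.70999023, -0.69478542,  0.07990565, -0.08247534])}
0.1 [ 9.85268640e-01  1.71011350e-01 -1.33067157e-04 -8.99172313e-04] 0.0188
```

View pics/scene0.png

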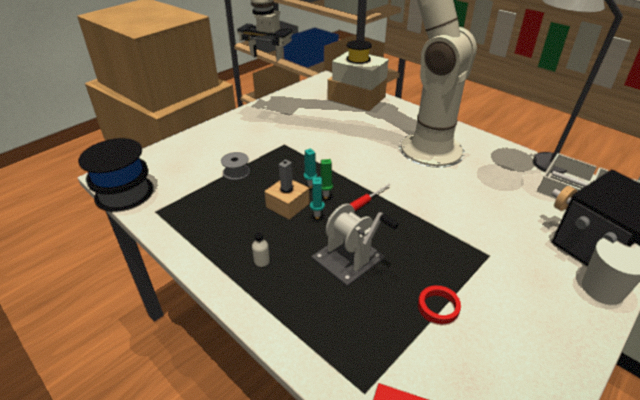

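View pics/top0.png

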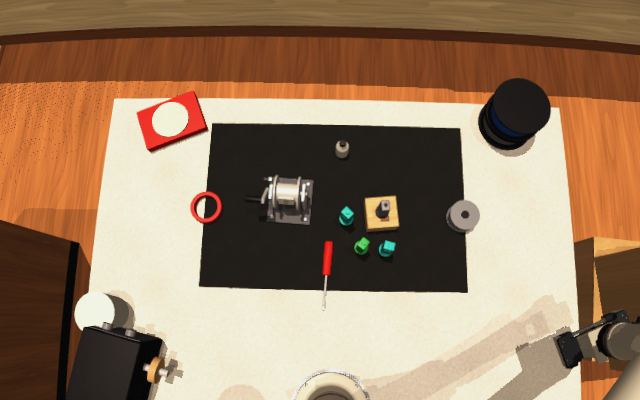

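The scene view shows the gauge at about (286,175) and the spool at about (352,230). The top view shows the stand at about (289,200), left of the robot, and the gauge at (383,208) in its block at (381,213). Next I'll zoom in.

```bash
python3 - <<'E'
import cv2
a=cv2.imread("pics/top0.png")[160:260,240:410]; cv2.imwrite("pics/topc.png",cv2.resize(a,None,fx=4.7,fy=4.7,interpolation=cv2.INTER_CUBIC))
a=cv2.imread("pics/scene0.png")[145:285,250:420]; cv2.imwrite("pics/scenec.png",cv2.resize(a,None,fx=4.2,fy=4.2,interpolation=cv2.INTER_CUBIC))
E
```

```text
(no output)
```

View pics/topc.png

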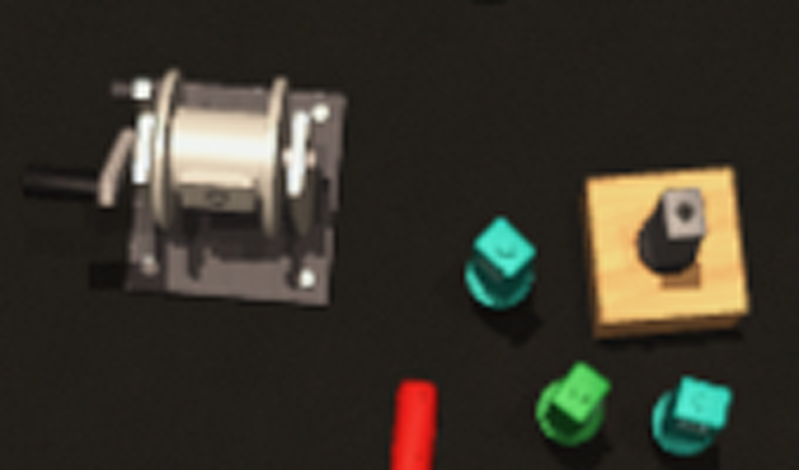

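View pics/scenec.png

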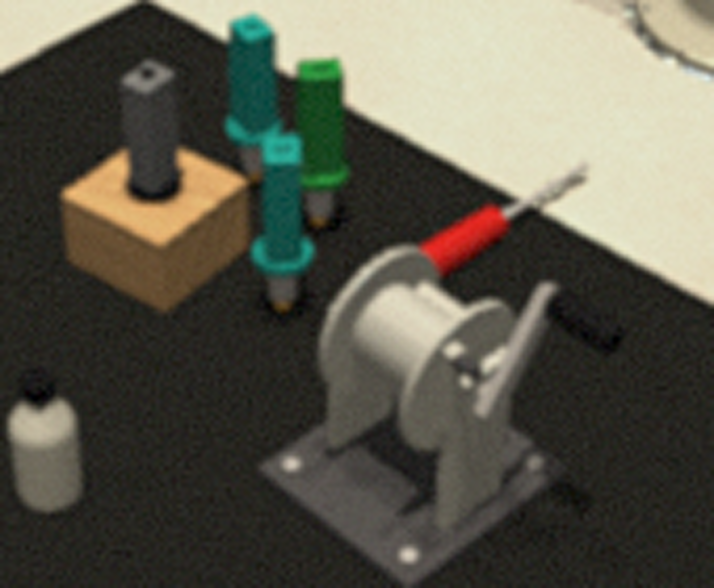

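The zoomed crops are top = 240+u/4.7, 160+v/4.7 and scene = 250+u/4.2, 145+v/4.2. They show the stand base corners, the knob ends, the ring mark at top crop (216,196) and the gauge top at top crop (686,212) / scene crop (149,75). Both poses can be fitted from these.

```bash
cat >h.py <<'E'
import numpy as np, cv2
from scipy.spatial.transform import Rotation as R
from scipy.optimize import least_squares
from bench import manip, effector, viewer
def proj(n,P):
    c=viewer.get_calibration(n); f=200/np.tan(np.radians(c['vfov']/2))
    K=np.array([[f,0,c['cx']],[0,f,c['cy']],[0,0,1.]]); r=R.from_quat(c['attitude']).inv()
    return cv2.projectPoints(np.array(P,float).reshape(-1,3),r.as_rotvec(),r.apply(-c['eye']),K,c['dist_coeffs'])[0][:,0]
def stand_pts(p,L):  # p=x,y,yaw
    return R.from_euler('z',p[2]).apply(np.array(L,float).reshape(-1,3))+[p[0],p[1],0]
def knob(q,y=.087): a=.3-q; return [.065*np.sin(a),y,.110+.065*np.cos(a)]
def spot(q): a=.35+q; return [-.03*np.sin(a),0,.110+.03*np.cos(a)]
def full(n,uv):
    s,o=(4.7,(240,160)) if n=='top' else (4.2,(250,145))
    return (np.array(uv,float)+.5)/s-.5+o
E
cat >fit.py <<'E'
from h import *
c=lambda sx,sy,z=.012:[sx*.07,sy*.065,z]
S=[('top',(130,290),c(-1,1)),('top',(328,303),c(-1,-1)),('top',(345,95),c(1,-1)),
('scene',(262,468),c(1,-1)),('scene',(408,585),c(1,1)),('scene',(560,468),c(-1,1))]
D=[('top',(216,196),spot),('top',(60,183),knob),('scene',(612,342),lambda q:knob(q,.107)),('top',(25,180),lambda q:knob(q,.107))]
def res(p): return np.concatenate([proj(n,stand_pts(p,l))[0]-full(n,u) for n,u,l in S]+[proj(n,stand_pts(p,f(p[3])))[0]-full(n,u) for n,u,f in D])
s=least_squares(res,[.5,.12,0,1.],loss='soft_l1'); print(s.x); print(res(s.x).reshape(-1,2).round(1))
H=lambda sx,sy:[sx*.045,sy*.045,.06]
T=[('top',(586,180),H(1,1)),('top',(735,168),H(1,-1)),('top',(748,313),H(-1,-1)),('top',(596,325),H(-1,1)),('scene',(63,195),H(1,-1)),('scene',(163,247),H(1,1)),('scene',(250,185),H(-1,1)),
('top',(686,212),[0,0,.153]),('scene',(149,75),[0,0,.153])]
def rh(p): return np.concatenate([proj(n,stand_pts(p,l))[0]-full(n,u) for n,u,l in T])
t=least_squares(rh,[.5,-.16,0],loss='soft_l1'); print(t.x); print(rh(t.x).reshape(-1,2).round(1))
def rg(p): return np.concatenate([proj(n,[p[0],p[1],.153])[0]-full(n,u) for n,u,l in T[-2:]])
g=least_squares(rg,t.x[:2]); print('gauge',g.x,rg(g.x).round(1))
# handle-top corners for yaw inspection
for n in('top','scene'):
    for w in(0,np.pi/2):
        P=R.from_euler('z',w).apply([[.015,.012,0],[.015,-.012,0],[-.015,-.012,0],[-.015,.012,0]])+[*g.x,.153]
        print(n,w,((proj(n,P)-(full(n,(0,0))))*(4.7 if n=='top' else 4.2)).round(0).tolist())
E
python3 fit.py
```

```text
[ 0.60759429  0.13558294 -0.0537845   0.93095156]
[[-1.  -0.6]
 [-0.1 -0.1]
 [ 0.1 -0.7]
 [-1.5 -0.8]
 [-0.  -0.1]
 [ 1.7 -1.1]
 [ 0.3 -0.3]
 [-0.2 -0.1]
 [ 0.5 -0.6]
 [-0.  -0. ]]
[ 0.56616656 -0.13561272  0.0916613 ]
[[ 0.1 -0.1]
 [-1.2  0.4]
 [-0.8 -0.3]
 [ 0.6 -0.7]
 [ 0.1 -0.6]
 [-0.4 -0.7]
 [-0.4 -1.3]
 [-0.7  0.1]
 [ 0.  -0.4]]
gauge [ 0.56638051 -0.13660209] [-0.4  0.  -0.3 -0.5]
top 0 [[664.0, 186.0], [705.0, 187.0], [705.0, 238.0], [664.0, 237.0]]
top 1.5707963267948966 [[659.0, 232.0], [658.0, 191.0], [710.0, 192.0], [710.0, 233.0]]
scene 0 [[143.0, 90.0], [119.0, 75.0], [152.0, 57.0], [177.0, 71.0]]
scene 1.5707963267948966 [[177.0, 74.0], [150.0, 90.0], [119.0, 72.0], [146.0, 57.0]]
```

```bash
cat >>h.py <<'E'
ST=np.array([.6076,.1356,-.0538])
def down(yaw,tilt=0): # tool z down; tool y along heading yaw+90deg; tilt leans the tool's back to -x
    return (R.from_euler('z',yaw)*R.from_euler('y',-tilt)*R.from_euler('x',np.pi)).as_quat()
def pick(pos,yaw,tilt=0):
    c=[]
    for y in(yaw,yaw+np.pi):
        o=(R.from_quat(down(yaw,tilt))*R.from_euler('z',y-yaw)).as_quat(); j=manip.solve_ik(pos,o)
        if j is not None: c.append((np.abs(np.array(j)-manip.current_q()).max(),o,j))
    return min(c,key=lambda t:t[0])[1:]
E
python3 - <<'E'
from h import *
from h import ST
a=cv2.imread("pics/top0.png")[195:235,362:402]; b=cv2.imread("pics/scene0.png")[150:200,262:312]
cv2.imwrite("pics/g.png",np.hstack([cv2.resize(x,(400,400),interpolation=cv2.INTER_CUBIC) for x in(a,b)]))
effector.close(f_grip=20)
def P(q,back=0,up=-.010):
    k=np.array(knob(q,.093)); k[0]-=.0185+back; k[2]+=up; return stand_pts(ST,k)[0]
p=P(.93,.03); hi=p+[0,0,.15]
o,j=pick(hi,ST[2]); print(j)
manip.move_pose(hi,o); manip.servo_line(p,vel=.15)
f0=np.array(manip.current_force()); ex=R.from_euler('z',ST[2]).apply([1,0,0])
print(f0,manip.current_clock())
manip.servo_line(P(.93,.004),vel=.05)
q=.93
while q>-.2:
    q-=.07 if q>.12 else .03
    manip.servo_line(P(q),vel=.05)
    f=(np.array(manip.current_force())-f0)
    print(round(q,2),f.round(1),round(manip.current_clock(),1))
    if f@ex<-10: break
cv2.imwrite("pics/s1.png",np.hstack([cv2.resize(viewer.get_image("scene")[175:275,300:420],(480,400),interpolation=cv2.INTER_CUBIC),cv2.resize(viewer.get_image("top")[150:250,240:320],(320,400),interpolation=cv2.INTER_CUBIC)])[:,:,::-1])
E
```

```text
[ 0.43759929  0.58352647 -1.29620095  1.63672764  0.57248987  1.36529641
  0.57859794]
[-0.53580323 -0.90617781  0.79572479] 5.85
0.86 [-4.6  1.8  3.5] 6.8
0.79 [-4.6  0.5  2.8] 7.1
0.72 [-3.1  2.2  1.2] 7.3
0.65 [-1.2  2.1  0.5] 7.6
0.58 [-0.8  1.2  0.3] 7.8
0.51 [-0.1  1.5 -0.2] 8.1
0.44 [ 0.2  0.7 -0.3] 8.3
0.37 [ 0.3  1.1 -0.7] 8.6
0.3 [ 1.4  1.1 -1.2] 8.8
0.23 [ 0.   1.4 -0.5] 9.1
0.16 [0.3 0.5 0.1] 9.3
0.09 [ 0.4  0.6 -1.1] 9.6
0.06 [-0.2  1.4  0.1] 9.8
0.03 [-1.   1.1 -1.2] 10.1
-0.0 [-5.9  0.5  3.6] 10.3
-0.03 [-11.    0.4   6.9] 10.6
```

View pics/s1.png

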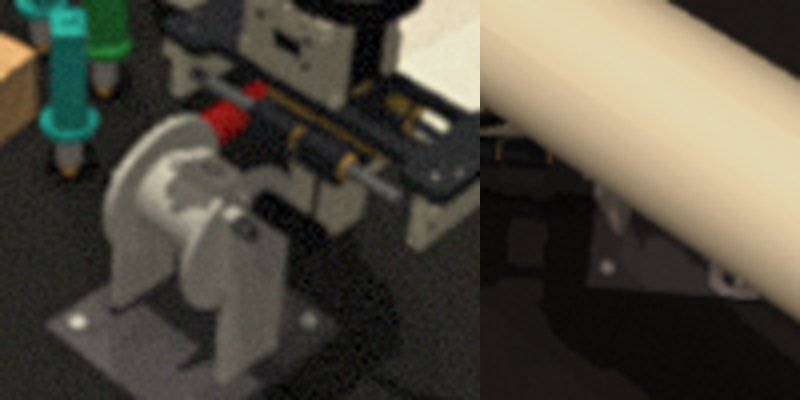

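View pics/g.png

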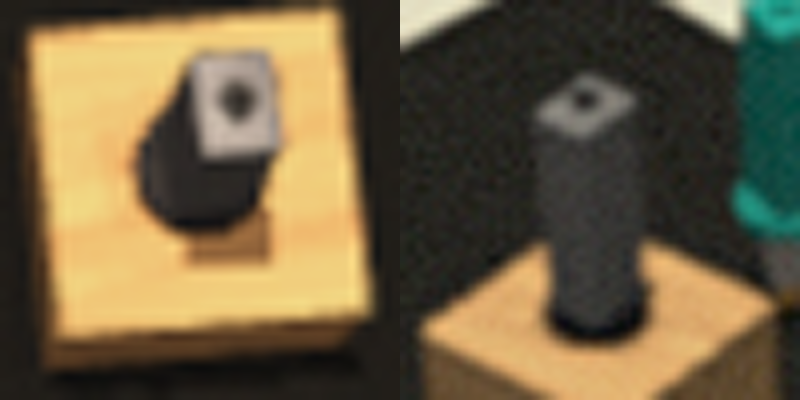

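The pictures show the crank arm upright against the stop post in the scene view, and the contact force rose to 11 N at a commanded 0 rad. The gauge handle's long side is at yaw of about 0.1. Next I'll back off, then grip and lift the gauge.

```bash
python3 - <<'E'
from h import *
manip.sleep(.3)
ex=R.from_euler('z',ST[2]).apply([1,0,0])
p=np.array(manip.current_tool_pos())
manip.servo_line(p-.04*ex,vel=.15); manip.servo_line(p-.05*ex+[0,0,.12],vel=.25)
effector.open_jaws()
g=np.array([.5664,-.1363,.0965]); hi=g+[0,0,.16]
o,j=pick(hi,.1); print(j)
manip.move_pose(hi,o); manip.servo_line(g,vel=.15)
top=viewer.get_image("top"); sc=viewer.get_image("scene")
effector.close(f_grip=30); print(manip.current_finger_gap(),manip.current_gripper_force(),manip.current_force(),manip.current_clock())
manip.servo_line(g+[0,0,.17],vel=.12); manip.sleep(.3)
print(manip.current_finger_gap(),manip.current_gripper_force(),manip.current_force(),manip.current_clock())
sc=viewer.get_image("scene"); cv2.imwrite("pics/s2full.png",sc[:,:,::-1])
cv2.imwrite("pics/s2.png",cv2.resize(sc[90:290,240:440],(600,600),interpolation=cv2.INTER_CUBIC)[:,:,::-1])
E
```

```text
[ 1.074973    0.66887736 -1.3023723   1.6766418   0.6648283   1.3218097
  1.32138076]
0.023619581665783162 29.99353140592575 [-0.09494193 -0.29849331 -1.44386337] 17.275
0.023762760843992498 29.993617236614227 [-0.43696071  0.1385041  -1.52720712] 19.1417
```

View pics/s2.png

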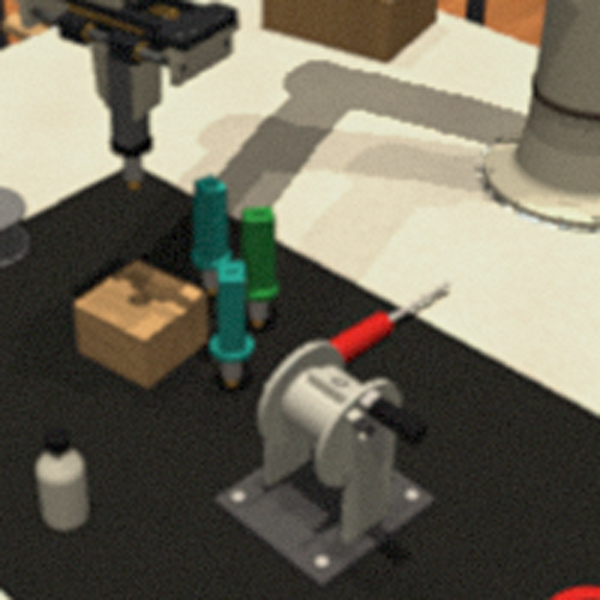

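The gauge hangs straight in the fingers with its tip at scene (284.7,152.3). The spool is at the stop and the ring mark shows at scene (353,217). Before pressing, I'll check both against the model and take a top view of the stand.

```bash
python3 - <<'E'
from h import *
t=viewer.get_image("top"); cv2.imwrite("pics/t3.png",cv2.resize(t[160:240,240:320],(560,560),interpolation=cv2.INTER_CUBIC)[:,:,::-1])
C=lambda u:(np.array(u)+.5)/3-.5+[240,90]
p=np.array(manip.current_tool_pos()); r=R.from_quat(manip.current_tcp_rot())
tip=p+r.apply([0,0,.0965-.06+.044]); print(p,tip,proj('scene',tip)-C((134,187)))
print('spot',proj('scene',stand_pts(ST,spot(0)))-C((340,381)),proj('scene',stand_pts(ST,spot(.04)))-C((340,381)))
for l,u in (([.07,-.065,.012],(217,497)),([.07,.065,.012],(322,583)),([-.07,.065,.012],(434,495))): print(proj('scene',stand_pts(ST,l))-C(u))
print('top spot in crop',((proj('top',stand_pts(ST,spot(0)))-[240,160]+.5)*7-.5))
E
```

```text
[ 0.56635806 -0.13624155  0.26638238] [ 0.5663449  -0.13623247  0.18588238] [[-0.03196553 -0.01797335]]
spot [[-0.37722441 -0.22673979]] [[-0.06428926 -0.30081886]]
[[-1.46630506 -0.06698391]]
[[-0.26408528 -0.19665804]]
[[0.30761794 0.25329319]]
top spot in crop [[323.87554306 233.33536099]]
```

View pics/t3.png

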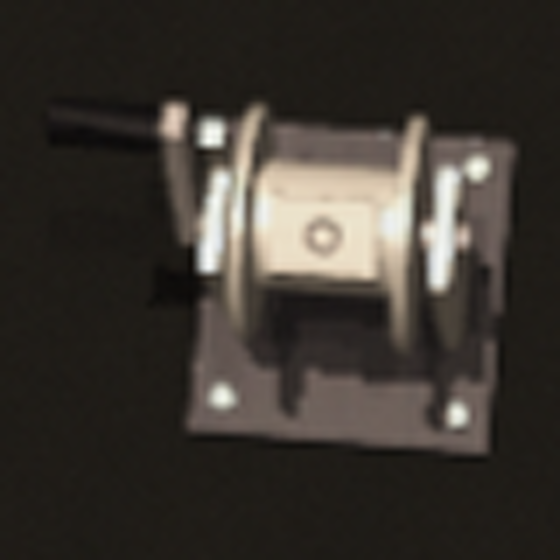

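The ring mark at top crop (323,236) is within 0.5 px of the prediction (324,233), and the hanging tip also matches its prediction. I can press now.

```bash
python3 - <<'E'
from h import *
tilt=.36; S=stand_pts(ST,spot(.01))[0]
o=None
n=R.from_euler('z',ST[2]).apply([-np.sin(tilt),0,np.cos(tilt)])
hov=S+n*(.0805+.07)
o,j=pick(hov,ST[2],tilt); z=R.from_quat(o).apply([0,0,1]); print(S,'z.n',z@n,j)
assert z@n<-.999
manip.servo_line(hov,o,vel=.15)
T=lambda d:S+n*(.0805+d)
manip.servo_line(T(.012),vel=.1); manip.sleep(.4)
def F():
    v=[]
    for _ in range(10): v.append(manip.current_force()); manip.sleep(.02)
    return np.mean(v,0)
f0=F(); print(f0,manip.current_clock())
d=.005
while d>-.012:
    manip.servo_line(T(d),vel=.03); f=F()-f0
    print(round(d*1e3,1),f.round(2),round(f@n,2),((np.array(manip.current_tool_pos())-T(d))*1e3).round(2),round(manip.current_clock(),1))
    if f@n>3.3: break
    d-=.001
for k in("scene","top"): cv2.imwrite(f"pics/e_{k}.png",viewer.get_image(k)[:,:,::-1])
a=cv2.resize(cv2.imread("pics/e_scene.png")[130:250,290:410],(480,480),interpolation=cv2.INTER_CUBIC)
b=cv2.resize(cv2.imread("pics/e_top.png")[160:240,240:293],(318,480),interpolation=cv2.INTER_CUBIC)
cv2.imwrite("pics/e.png",np.hstack([a,b]))
E
```

```text
[0.59704706 0.1361683  0.1380769 ] z.n -1.0000000000000002 [ 0.81590202  0.27903787 -1.37107501  1.99634181  0.62511578  0.86266819
  0.65076155]
[-0.19911391 -0.0658101  -2.34861286] 22.5333
5.0 [ 0.23 -0.06  0.37] 0.27 [0.01 0.16 0.03] 23.1
4.0 [0.07 0.02 0.29] 0.25 [ 0.02 -0.02  0.04] 23.5
3.0 [ 0.53  0.36 -0.09] -0.27 [-0.03  0.04 -0.01] 23.9
2.0 [0.16 0.44 0.4 ] 0.33 [ 0.   -0.01 -0.  ] 24.3
1.0 [0.23 0.09 0.51] 0.4 [0.01 0.02 0.01] 24.8
0.0 [ 0.43 -0.    0.27] 0.1 [0.01 0.01 0.02] 25.2
-1.0 [0.21 0.18 0.87] 0.75 [0.05 0.03 0.06] 25.6
-2.0 [0.16 0.25 1.38] 1.24 [0.04 0.05 0.06] 26.0
-3.0 [-0.11  0.27  2.12] 2.02 [0.02 0.01 0.05] 26.4
-4.0 [-0.52  0.19  2.37] 2.4 [0.03 0.05 0.05] 26.8
-5.0 [-0.71  0.13  2.83] 2.9 [0.03 0.04 0.05] 27.2
-6.0 [-0.59 -0.24  3.61] 3.58 [0.04 0.04 0.05] 27.7
```

View pics/e.png

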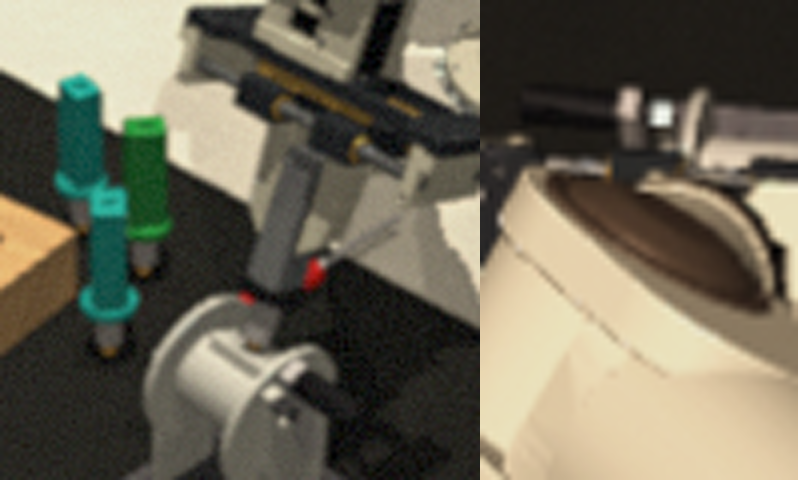

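The tip rests on the mark inside the flanges, at scene (353.5,216). Contact started at 0 mm and the force is 3.6 N at 6 mm, which matches the spring. I'm handing in.

```bash
python3 -c "
from bench import manip
manip.sleep(.3); print(manip.current_force(),manip.current_finger_gap(),manip.current_clock()); print(manip.hand_in())"
```

```text
[-1.32852978  0.45939966  1.30178597] 0.023871373590808334 28.0667
the job is handed in; nothing more can be done
None
```

I handed the job in at about 28 s: the crank is against the stop pin, and the gripped gauge is pressed on the ring mark at about 3.6 N with the tip about 6 mm in; no verdict was returned.

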